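# Shut a control box's access panel and lock its quarter-turn fastener

### The arm

A 6-joint arm with a two-finger parallel gripper is mounted at the origin on a cart in front of the work surface, level with it; the furniture and walls round the work are solid. World frame = base frame: x ahead of the robot, y to its left, z up, the work surface at z = 0. Lengths are in m, angles in rad, forces in N, time in s.
With the tool pointing down it reaches from about 0.325 to 0.9 m from the base axis. Payload 6.1 kg.
Tool frame: the origin (TCP) lies where the fingers leave the gripper's body, on its centre line; the fingertips stand 70 mm ahead of it and the grasp point (between the pads) lies 51 mm ahead of it (arm.tip_extent is the distance from the TCP to the fingertips, in m); z points along the fingers, x is the direction in which the jaws open and shut, and the axes are right-handed (so a half turn about z gives the same grasp; the last joint's range is limited). The gripper opens to 87 mm and grips with 3 to 60 N. Pads are 19 mm wide; open, the fingers measure 117 mm over their backs; the gripper's body (75 mm by 190 mm) begins 51 mm behind the grasp point.
Start: joints at [1.039, 0.22, 1.526, -0, 1.395, -0.126], TCP at [0.247, 0.574, 0.292] pointing down, gripper open.
Joint ranges: [-2.98, 2.98], [-0.91, 2.08], [0.09, 2.57], [-1.24, 4.39], [0.2, 2.65], [-2.68, 2.68]. Speed limits (rad/s): [2.57, 2.57, 3.01, 3.14, 3.14, 3.14].

### API

Orientations are given as a rotation vector (axis times angle).
In Python, from station import arm gives the robot as it stands. The module is installed in compiled form; this text tells all that it offers.
- The arm moves only by the tool arm_command, never from a script. Its argument "steps" is a list of rows, each a list of 3 entries, a list of its own where there are three numbers: the shift along the world's x, y, z in units of 60 mm (1.0 is 60 mm), then the turn, a rotation vector about the world's x, y, z in rad, then the finger opening in mm, from 0 to 87. In form: [[[x, y, z], [wx, wy, wz], hand], ...]. A call has 1 to 12 rows; each row shifts and turns the pose as measured when the row begins; what a row does not reach is not made up. A row lasts 1/8 s, in which the tool goes at most 62.5 mm and 10.7 degrees, less where a joint would pass 70% of its speed; a pose out of reach is approached as far as the arm can. A call is refused whole if a number of a shift passes 1 or a number of a turn 0.188, either way. A call with a gripper value outside its range is refused whole. The fingers move at their own pace and stop on an object; "squeeze" is the grip in N (left out, the last holds). Time passes only in rows, so rows that do not move let the fingers close. It gives the time, the measured TCP pose, the force and the opening at its end, in the units of the state.
- arm.observe(): the state, without advancing time (a new reading comes with each control period).
- arm.grab_frame(name): name is "side" or "top" or "wrist"; returns the picture (384x512x3 uint8, red, green, blue); there is no depth.
- arm.camera_info(name): a dict with "fovy" (degrees; the focal length in pixels is half the picture's height over the tangent of half this angle, whatever the lens; pixels are square), "cx", "cy" (the principal point, pixels), "distortion" ([k1, k2, p1, p2, k3] as OpenCV has them; the pictures are not rectified), "R" (3x3) and "t" (3): a world point X has camera coordinates R X + t; the wrist camera has in their place "mount" (4x4, takes a point from camera to tool coordinates, whose origin is the TCP and whose axes are the tool frame's). Camera axes: x right, y down, z forward; pixel columns grow to the right and rows downward; lengths in m; the calibration is good to about 2 mm. A picture is of the moment at which its call begins: read the wrist's pose just before it. camera_info takes no time and is no camera call.
- arm.finish_job(): hands the job in, once; it reports no verdict.
Trained networks look in the newest picture that a camera, given by its name, has taken for a name from the list of things; names that differ only in an ending like _2 or _b are one class to them, and where a whole thing is asked for, a point or a joint stands for the part that bears it (a point fixed in the world has none). Each returns a list of dicts, best first, with "score" (0 to 1); they miss things now and then, are a little off and sometimes report something else, mostly with a low value. They report only what shows in the picture. A call takes as long as a camera call.
- arm.silhouettes(camera, target): "pixels" (384x512 bool, what is visible of it) and "centre" ([row, column] in pixels, amid what is visible of it).
The state is a dict: "time_s": time; "joints": joint angles; "dq": joint speeds; "tau": joint torques, N m; "ee_pos": TCP position; "tcp_rot": TCP orientation; "force": force on the tool from outside, world axes, zero at the start; "wrist_torque": the same for the moment, N m; "width": finger opening in m.
Only numpy, scipy, OpenCV 4.12 (cv2) and the standard library are available. Lean on these libraries where they do the work, as an engineer would, in place of code of your own. Each camera call takes 0.05 s, during which the arm holds its last target.

### The job

The access panel on top of the grey control box has been left ajar with its quarter-turn fastener unlocked. With the fingertips only, push the panel fully shut, then set a fingertip in the slot of the round fastener and turn it a quarter turn clockwise, as far as it goes, so that the panel is locked. Grip and lift nothing, never open the panel wider, and leave the screwdriver, jar and vial beside the box where they are.

Things in the scene. Friction and masses are not known exactly. Their poses are not given: they have to be found in the camera images.
- control_box: Grey sheet-metal control box fixed to the bench, 180 (x) by 190 (y) by 70 mm high, its top closed by the panel. Origin: centre of its underside, on the bench; x points from the front edge (nearest the robot) to the hinge edge, y to its left, z up. Its place and yaw vary (up to 20 degrees either way).
- panel (a joint): Hinge angle (rad) of the aluminium panel, 178 x 192 mm, 4 mm thick. 0 = shut, upper face 74 mm above the bench; grows as the front edge rises; starts at 0.22 to 0.40. Hinge line parallel to the box's y at x = +85, z = 70 mm in the box's frame. The stiff hinge stays where it is left; a few newtons down near the front edge shut it.
- panel_press (a point): A good bare spot to push on: on the panel's upper face, 160 mm from the hinge line (19 mm behind the panel's front edge) and 75 mm to the left (box +y) of its middle. It moves with the panel; with the panel shut it lies at (-75, 75, 74) mm in the box's frame.
- fastener (a joint): Turn (rad) of the fastener: 0 = unlocked, slot front to back (box x); grows clockwise seen from above to a hard stop at 1.571 = locked, slot parallel to the front edge. Starts at 0 to 0.25. Friction 0.11 N m (5 N at 22 mm from the axis), no spring. A cam tongue below swings under the box's front lip; turned too early it lands on the lip and keeps the panel from shutting.
- slot_centre (a point): On the fastener's axis at the slot's floor; at (-30, 0, 78) mm in the box's frame when shut; its x runs along the slot, to the back when unlocked. The fastener is a black dial 80 mm across with a straight bare-metal-floored slot through its middle, 34 wide, 80 long, 16 mm deep. A fixed grey collar, radius 42 to 47 mm, closes the slot's ends; dial and collar tops: 20 mm above the panel.
- screwdriver: Loose screwdriver, 175 mm long, 24 mm thick, with a yellow handle, lying left of the box. A bystander. Origin: centre of its underside.
- jar: Loose small white jar with a blue lid, 43 mm across, 46 mm tall, standing right of the box. A bystander. Origin: centre of its underside.
- vial: Loose glass vial with a black cap, 22 mm across, 48 mm tall, standing in front of the box. A bystander. Origin: centre of its underside.

How it is judged:
On the way, in this order (a step that is already met when the one before it is completed fails the run):
1. the panel is pushed shut while the fastener is still unlocked (value of joint panel below 0.02 rad and value of joint fastener below 0.7 rad), for 0.2 s.
2. a fingertip turns the fastener to its locked stop with the panel shut (value of joint panel below 0.025 rad and value of joint fastener above 1.45 rad), for 0.2 s.
At the end, for the whole second after the job is handed in: The panel is shut (within 0.025 rad of fully shut) and the fastener is turned to its locked stop (at least 1.45 of 1.571 rad); the bystanders are at rest (all of step 2 and linear speed of each of vial, jar, screwdriver below 0.02 m/s); the robot touches nothing.
It fails at once if the panel is lifted clearly wider open than it stood (value of joint panel above 0.5 rad).
It fails at once if the screwdriver is moved more than 20 mm (distance of screwdriver from where it was at the start of the episode above 0.02 m).
It fails at once if the jar is moved more than 20 mm (distance of jar from where it was at the start of the episode above 0.02 m).
It fails at once if the vial is moved more than 20 mm (distance of vial from where it was at the start of the episode above 0.02 m).
It fails at once if the vial is tipped (angle between vial's own z axis and vertical above 0.5 rad).
It also fails if it takes over 48 s, if anything falls off the work surface, if the arm or the gripper's body presses on something with over 40 N, if the wrist force passes 120 N, or if a joint passes its speed limit or range.

## Working session

There is one attempt and no reset: what is moved stays moved. The work goes in short steps, Python scripts to look and compute and a tool call to move; the robot and the scene stay as the last step left them, time stands still between calls to the robot, and variables do not carry over. Pictures are saved under pics/ and viewed, and the job is handed in when it is done.

Besides the shell and the picture viewer there is one more tool, called after "Emit:" in YAML: its name, and indented under it one key for each argument. arm_command: Moves the arm, as the interface text tells. Its arguments: {"type":"object","properties":{"steps":{"type":"array"},"squeeze":{"type":"number"}},"required":["steps"]}

```bash
mkdir -p pics; cat > h.py <<'E'
import numpy as np, cv2
from station import arm
def K(ci):
    f=192/np.tan(np.radians(ci["fovy"])/2)
    return np.array([[f,0,ci["cx"]],[0,f,ci["cy"]],[0,0,1]]),np.array(ci["distortion"],float)
def cam(name):
    ci=arm.camera_info(name);k,d=K(ci)
    if "R" in ci: return k,d,np.array(ci["R"]),np.array(ci["t"])
    s=arm.observe();M=np.array(ci["mount"]);T=np.eye(4);T[:3,:3]=cv2.Rodrigues(np.array(s["tcp_rot"],float))[0];T[:3,3]=s["ee_pos"]
    W=np.linalg.inv(T@M);return k,d,W[:3,:3],W[:3,3]
def proj(c,P):
    k,d,R,t=c
    return cv2.projectPoints(np.atleast_2d(np.array(P,float)),cv2.Rodrigues(R)[0],t,k,d)[0][:,0]
def ray(c,uv):
    k,d,R,t=c
    n=cv2.undistortPoints(np.array(uv,float).reshape(-1,1,2),k,d)[:,0]
    D=np.c_[n,np.ones(len(n))]@R; return -R.T@t,D
def atz(c,uv,z):
    o,D=ray(c,uv); return o+D*((z-o[2])/D[:,2])[:,None]
def save(im,fn): cv2.imwrite(fn,im[:,:,::-1])
E
python3 - <<'E'
from h import *
for n in ["side","top","wrist"]:
    im=arm.grab_frame(n); save(im,f"pics/{n}0.png"); np.save(f"{n}0.npy",im)
    ci=arm.camera_info(n); print(n,{k:(np.round(v,3).tolist() if not isinstance(v,float) else v) for k,v in ci.items()})
    for t in ["control_box","panel","fastener","screwdriver","jar","vial"]:
        r=arm.silhouettes(n,t)
        print(t,[(round(q["score"],2),np.round(q["centre"]).tolist(),int(q["pixels"].sum())) for q in r][:3])
        if r: np.save(f"m_{n}_{t}.npy",r[0]["pixels"])
s=arm.observe();print(s)
E
```

```text
side {'fovy': 53.718146040868355, 'cx': 251.37005240186775, 'cy': 192.66669028141007, 'distortion': [-0.01, 0.0, 0.0, 0.0, 0.0], 'R': [[-0.808, -0.589, -0.002], [-0.232, 0.322, -0.918], [0.541, -0.741, -0.397]], 't': [0.628, 0.075, 0.835]}
control_box [(0.96, [201.0, 262.0], 5582)]
panel [(0.66, [172.0, 265.0], 1015)]
fastener []
screwdriver [(0.71, [233.0, 225.0], 436)]
jar [(0.6, [221.0, 315.0], 210), (0.57, [169.0, 265.0], 1000), (0.53, [197.0, 324.0], 132)]
vial [(0.67, [219.0, 314.0], 217)]
top {'fovy': 56.95278523402099, 'cx': 253.68769445984915, 'cy': 197.7845392441142, 'distortion': [0.038, 0.0, 0.0, 0.0, 0.0], 'R': [[0.002, -1.0, -0.024], [-0.994, 0.001, -0.109], [0.109, 0.024, -0.994]], 't': [0.349, 0.529, 0.872]}
control_box [(0.85, [201.0, 270.0], 6180)]
panel [(0.75, [198.0, 274.0], 5666)]
fastener [(0.69, [207.0, 272.0], 888)]
screwdriver [(0.56, [198.0, 221.0], 356)]
jar [(0.67, [236.0, 318.0], 215)]
vial [(0.46, [250.0, 275.0], 65)]
wrist {'fovy': 64.36300498048702, 'cx': 255.83155300384644, 'cy': 187.27135147899457, 'distortion': [-0.024, 0.0, 0.0, 0.0, 0.0], 'mount'
[... 156 characters left out ...]
2)]
panel []
fastener []
screwdriver []
jar []
vial []
{'time_s': 1.05, 'joints': array([ 1.03886286e+00,  2.20386933e-01,  1.52647282e+00, -8.06803640e-06,
        1.39467826e+00, -1.26093711e-01]), 'dq': array([ 0.00105906,  0.00143134,  0.00038054,  0.00086124, -0.0009123 ,
       -0.00114878]), 'tau': array([-6.79358709e-05, -4.94591761e+01, -3.87709665e+01,  6.99443626e-02,
        4.73699626e-02, -4.06048912e-05]), 'ee_pos': array([0.24675117, 0.57424006, 0.29226015]), 'tcp_rot': array([-2.62353469e+00, -1.72816771e+00, -8.25328819e-05]), 'force': array([-0.30889803, -0.38793973,  0.27554286]), 'wrist_torque': array([-0.02065927, -0.00221121, -0.04404535]), 'width': 0.0869271972680001}
```

```bash
python3 - <<'E'
import numpy as np,cv2
a=np.load("top0.npy")[120:290,170:370,::-1];cv2.imwrite("pics/t1.png",cv2.resize(a,None,fx=3.5,fy=3.5,interpolation=cv2.INTER_CUBIC))
a=np.load("side0.npy")[130:270,180:360,::-1];cv2.imwrite("pics/s1.png",cv2.resize(a,None,fx=4,fy=4,interpolation=cv2.INTER_CUBIC))
E
```

```text
(no output)
```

View pics/t1.png

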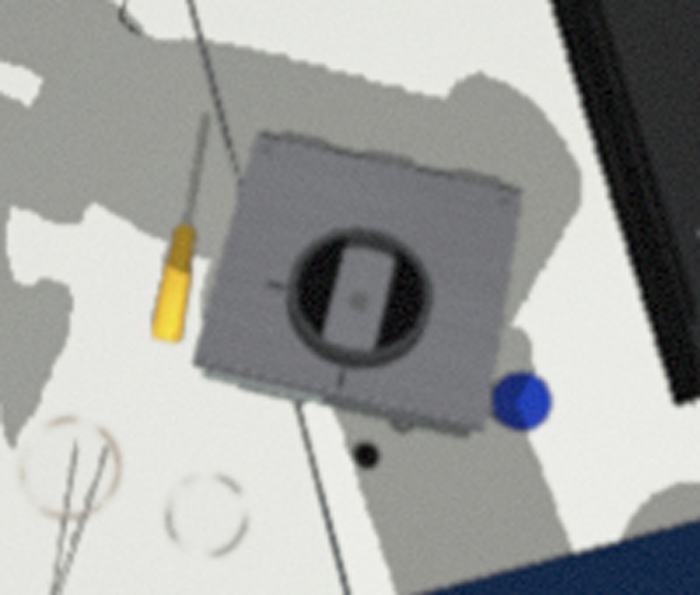

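View pics/s1.png

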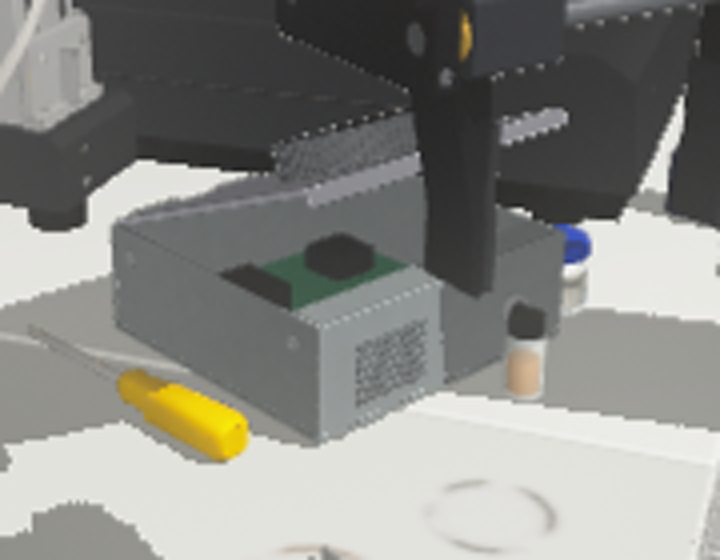

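View pics/top0.png

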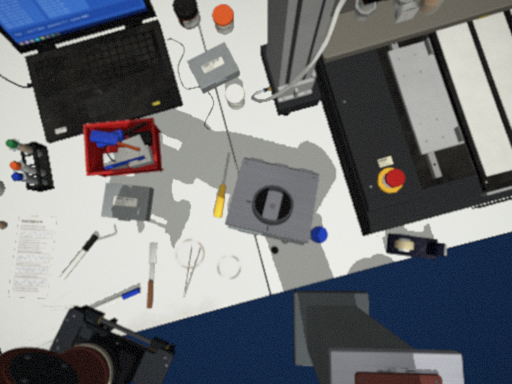

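View pics/side0.png

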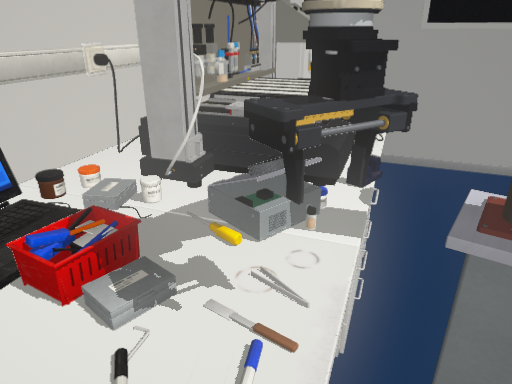

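```bash
cat >> h.py <<'E'
def Tbox(p):
    x,y,yaw=p[:3];c,s=np.cos(yaw),np.sin(yaw)
    return np.array([[c,-s,0],[s,c,0],[0,0,1.]]),np.array([x,y,0])
def b2w(p,P):
    R,t=Tbox(p);return np.atleast_2d(P)@R.T+t
def pan(p,P):  # point given in box frame when shut -> world
    P=np.atleast_2d(np.array(P,float));h=np.array([.085,0,.07]);a=p[3];Q=P-h
    Q=np.c_[Q[:,0]*np.cos(a)+Q[:,2]*np.sin(a),Q[:,1],-Q[:,0]*np.sin(a)+Q[:,2]*np.cos(a)]+h
    return b2w(p,Q)
E
python3 - <<'E'
from h import *
from scipy.optimize import least_squares
ct,cs=cam("top"),cam("side")
sb=np.array([[-90,95,0],[-90,95,70],[90,95,70],[90,95,0]])/1e3
su=np.array([[318,441],[318,326],[113,222],[116,325]])/4+[180,130]
tp=np.array([[86,96,74],[86,-96,74],[-94,96,74],[-94,-96,74],[-30,0,94]])/1e3
tu=np.array([[262,132],[521,187],[195,365],[483,430],[360,299]])/3.5+[170,120]
def res(p):
    return np.r_[(proj(cs,b2w(p,sb))-su).ravel(),(proj(ct,pan(p,tp))-tu).ravel()]
r=least_squares(res,[.5,0,-.2,.3],loss="soft_l1");p=r.x
print(p,np.round(res(p).reshape(-1,2),1).tolist())
np.save("p.npy",p)
for n,c in(("top",ct),("side",cs)):
    im=np.load(n+"0.npy").copy();im=cv2.resize(im,None,fx=4,fy=4)
    def poly(P,col): cv2.polylines(im,[np.int32(proj(c,P)*4+1.5)],True,col,1)
    poly(pan(p,tp[[0,1,3,2]]),(255,0,0))
    for z in(0,.07): poly(b2w(p,[[-.09,.095,z],[-.09,-.095,z],[.09,-.095,z],[.09,.095,z]]),(0,255,0))
    a=np.linspace(0,6.28,40)
    for rr in(.04,.047): poly(pan(p,np.c_[-.03+rr*np.cos(a),rr*np.sin(a),0*a+.094]),(255,255,0))
    im=im[460:1020,740:1400] if n=="top" else im[500:1080,700:1440]
    save(im,f"pics/ov_{n}.png")
# slot angle
for e in([[345,250],[322,340]],[[393,258],[377,350]]):
    q=np.array(e)/3.5+[170,120]
    def rs(x): return (proj(ct,pan(p,[[x[0],x[1],.094],[x[2],x[3],.094]]))-q).ravel()
    x=least_squares(rs,[.0,0,-.06,0]).x; print(np.round(x,4),"angle",np.arctan2(x[1]-x[3],x[0]-x[2]))
for n in("jar","vial"):
    m=np.load(f"m_top_{n}.npy");v,u=np.nonzero(m);print(n,atz(ct,[[u.mean(),v.mean()]],.046))
m=np.load("m_top_screwdriver.npy");v,u=np.nonzero(m);print(atz(ct,[[u[v.argmin()],v.min()],[u[v.argmax()],v.max()]],.012))
print("press",pan(p,[-.075,.075,.074]),b2w(p,[[-.075,.075,.074],[-.03,0,.078]]))
E
```

```text
[ 0.52270405  0.2980016  -0.23078916  0.247841  ] [[0.2, 1.9], [0.5, -0.0], [-0.4, -0.1], [0.3, 1.4], [-0.5, -1.8], [1.8, -0.3], [0.1, -0.3], [-0.4, 0.6], [0.2, -0.3]]
[ 0.0005  0.0172 -0.0642  0.0183] angle -0.01611070729449137
[ 0.0027 -0.015  -0.0622 -0.0178] angle 0.042935633997836224
jar [[0.43767756 0.18908455 0.046     ]]
vial [[0.40005474 0.29902483 0.046     ]]
[[0.64883408 0.41835868 0.012     ]
 [0.48139588 0.44030541 0.012     ]]
press [[0.47256304 0.38682622 0.11312762]] [[0.46684852 0.388169   0.074     ]
 [0.49349946 0.30486397 0.078     ]]
```

View pics/ov_top.png

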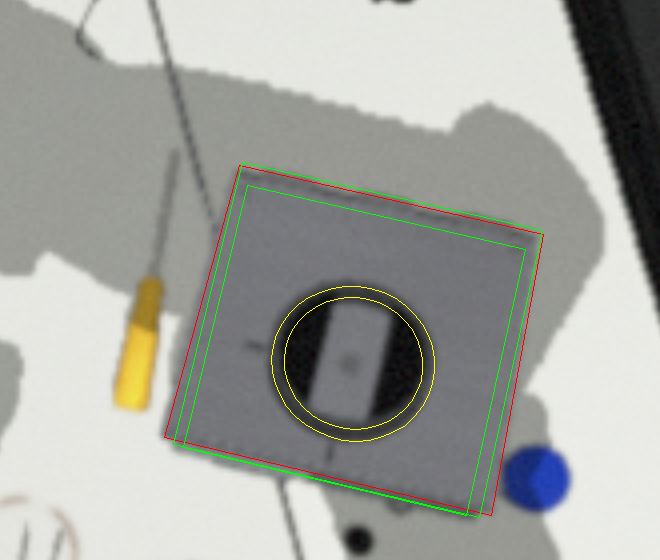

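View pics/ov_side.png

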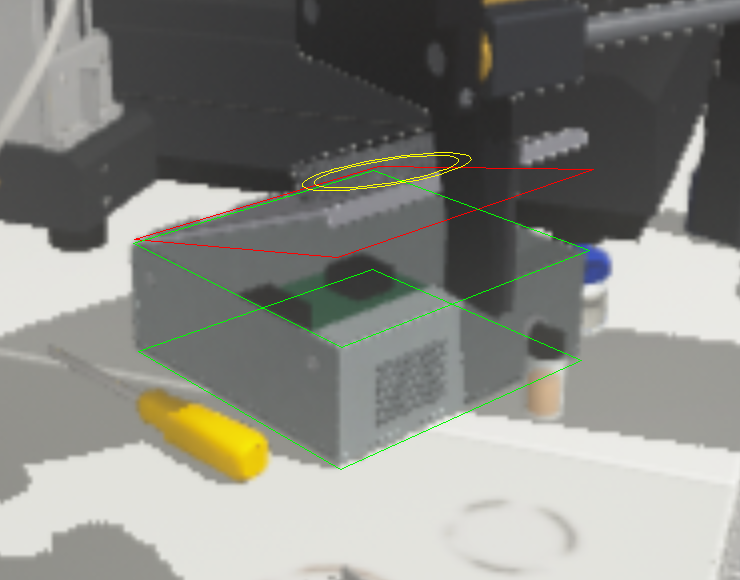

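```bash
cat > fit.py <<'E'
from h import *
from scipy.optimize import least_squares
ct,cs=cam("top"),cam("side")
sb=np.array([[-90,95,0],[-90,95,70],[90,95,70],[90,95,0]])/1e3
su=np.array([[318,441],[318,326],[113,222],[116,325]])/4+[180,130]
tp=np.array([[86,96,74],[86,-96,74],[-94,96,74],[-94,-96,74],[-30,0,94]])/1e3
tu=np.array([[262,132],[521,187],[195,365],[483,430],[360,299]])/3.5+[170,120]
# panel side view: front-left upper corner, front-right upper corner
pp=np.array([[-94,96,74],[-94,-96,74]])/1e3
pu=np.array([[330,206],[585,128]])/4+[175,125]
def res(p):
    return np.r_[(proj(cs,b2w(p,sb))-su).ravel(),(proj(ct,pan(p,tp))-tu).ravel(),(proj(cs,pan(p,pp))-pu).ravel()]
r=least_squares(res,[.5,0,-.2,.3],loss="soft_l1");p=r.x
print(p,np.round(res(p).reshape(-1,2),1).tolist())
np.save("p.npy",p)
for n,c in(("top",ct),("side",cs)):
    im=np.load(n+"0.npy").copy();im=cv2.resize(im,None,fx=4,fy=4)
    def poly(P,col): cv2.polylines(im,[np.int32(proj(c,P)*4+1.5)],True,col,1)
    poly(pan(p,tp[[0,1,3,2]]),(255,0,0))
    for z in(0,.07): poly(b2w(p,[[-.09,.095,z],[-.09,-.095,z],[.09,-.095,z],[.09,.095,z]]),(0,255,0))
    a=np.linspace(0,6.28,40)
    for rr in(.04,.047): poly(pan(p,np.c_[-.03+rr*np.cos(a),rr*np.sin(a),0*a+.094]),(255,255,0))
    poly(pan(p,np.array([[.01,.017,.094],[-.07,.017,.094],[-.07,-.017,.094],[.01,-.017,.094]])),(0,255,255))
    im=im[460:1020,740:1400] if n=="top" else im[500:1080,700:1440]
    save(im,f"pics/ov2_{n}.png")
print("press",pan(p,[-.075,.075,.074]),b2w(p,[[-.075,.075,.074],[-.03,0,.078]]))
E
python3 fit.py
```

```text
[ 0.51979747  0.29964275 -0.23549946  0.37816083] [[0.6, 2.6], [0.9, 0.6], [0.1, 0.3], [0.8, 1.8], [-0.9, -0.9], [1.3, 1.0], [-1.0, -2.9], [0.6, -1.1], [0.4, -2.8], [-0.7, 1.3], [0.7, 0.4]]
press [[0.47679608 0.38708993 0.13279128]] [[0.46436727 0.39007224 0.074     ]
 [0.49062553 0.30664261 0.078     ]]
```

View pics/ov2_top.png

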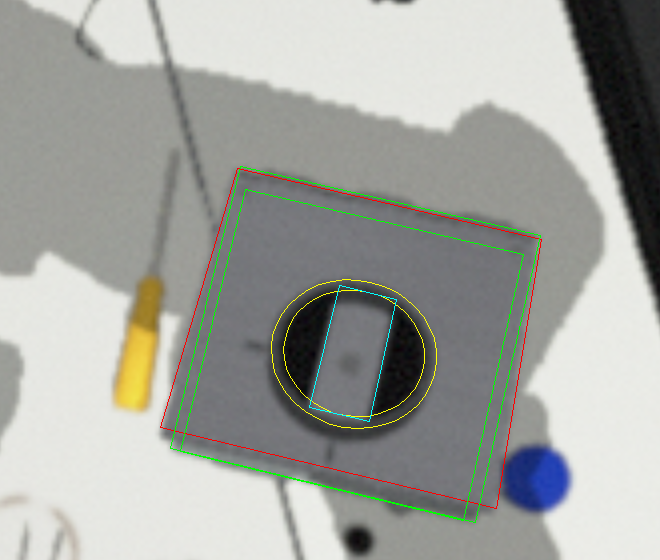

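View pics/ov2_side.png

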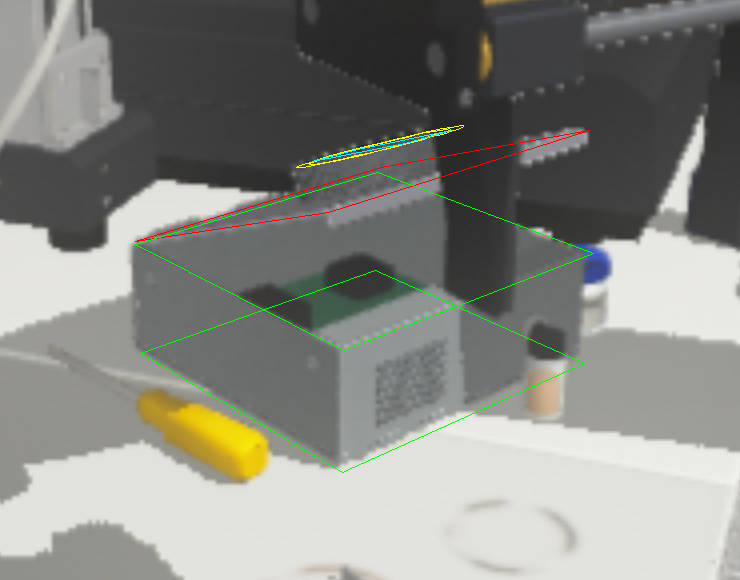

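Emit:
arm_command:
  steps:
    - [[0.38, -0.31, 0], [0, 0, 0.174], 0]
    - [[0.38, -0.31, 0], [0, 0, 0.174], 0]
    - [[0.38, -0.31, 0], [0, 0, 0.174], 0]
    - [[0.38, -0.31, 0], [0, 0, 0.174], 0]
    - [[0.38, -0.31, 0], [0, 0, 0.174], 0]
    - [[0.38, -0.31, 0], [0, 0, 0.174], 0]
    - [[0.38, -0.31, 0], [0, 0, 0.174], 0]
    - [[0.38, -0.31, 0], [0, 0, 0.174], 0]
    - [[0.38, -0.31, 0], [0, 0, 0.174], 0]
    - [[0.38, -0.31, 0], [0, 0, 0.174], 0]

```text
time_s: 2.3
ee_pos: [0.4794, 0.3835, 0.2928]
tcp_rot: [-0.275, -3.129, -0.001]
force: [0.1, -0.9, -0.3]
width: 0.0015
```

Emit:
arm_command:
  steps:
    - [[-0.03, 0.03, -0.5], [0, 0, 0], 0]
    - [[-0.02, 0.02, -0.5], [0, 0, 0], 0]
    - [[-0.01, 0, -0.4], [0, 0, 0], 0]
    - [[0, 0, -0.2], [0, 0, 0], 0]
    - [[0, 0, -0.2], [0, 0, 0], 0]
    - [[0, 0, -0.2], [0, 0, 0], 0]

```text
time_s: 3.05
ee_pos: [0.4799, 0.3857, 0.1735]
tcp_rot: [0.277, 3.123, 0.009]
force: [-0.2, 0.3, 2.9]
width: 0.0004
```

Emit:
arm_command:
  steps:
    - [[-0.01, 0, -0.15], [0, 0, 0], 0]
    - [[-0.01, 0, -0.15], [0, 0, 0], 0]
    - [[-0.01, 0, -0.12], [0, 0, 0], 0]
    - [[0, 0, -0.08], [0, 0, 0], 0]

```text
time_s: 3.55
ee_pos: [0.4782, 0.3864, 0.1437]
tcp_rot: [0.276, 3.123, 0.01]
force: [-12.4, -6.4, 33.4]
width: 0.0002
```

Emit:
arm_command:
  steps:
    - [[0, 0, 0], [0, 0, 0], 0]
    - [[0, 0, 0], [0, 0, 0], 0]
    - [[0, 0, 0.3], [0, 0, 0], 0]
    - [[0, 0, 0.6], [0, 0, 0], 30]
    - [[0.08, -0.45, 0.6], [0, 0, 0], 30]
    - [[0.08, -0.45, 0.5], [0, 0, 0], 30]
    - [[0.07, -0.45, 0], [0, 0, 0], 30]
    - [[0, 0, 0], [0, 0, 0], 30]

```text
time_s: 4.55
ee_pos: [0.4928, 0.3029, 0.2726]
tcp_rot: [0.274, 3.117, 0.011]
force: [-0.6, 0.8, -0.3]
width: 0.0295
```

```bash
python3 - <<'E'
from h import *
s=arm.observe();print(s["time_s"],s["ee_pos"],s["tcp_rot"],s["width"],s["force"])
p=np.load("p.npy");p[3]=0
for n in["wrist","top","side"]:
    c=cam(n)
    im=arm.grab_frame(n);np.save(n+"1.npy",im)
    save(cv2.resize(im,None,fx=1.5,fy=1.5),f"pics/{n}1.png")
    if n=="wrist": np.savez("w1.npz",*c)
    for t in ["fastener","panel"]:
        r=arm.silhouettes(n,t);print(n,t,[(round(q["score"],2),np.round(q["centre"]).tolist(),int(q["pixels"].sum())) for q in r][:2])
        if r and t=="fastener": np.save(f"m1_{n}.npy",r[0]["pixels"])
E
```

```text
4.55 [0.49280913 0.30292213 0.27260667] [0.27432341 3.11741105 0.01094721] 0.029538889141815825 [-0.55745959  0.76843609 -0.3003192 ]
wrist fastener [(0.58, [187.0, 258.0], 5535)]
wrist panel []
top fastener []
top panel [(0.84, [231.0, 293.0], 714)]
side fastener [(0.79, [182.0, 273.0], 325)]
side panel [(0.81, [192.0, 267.0], 2821), (0.25, [183.0, 275.0], 380)]
```

View pics/wrist1.png

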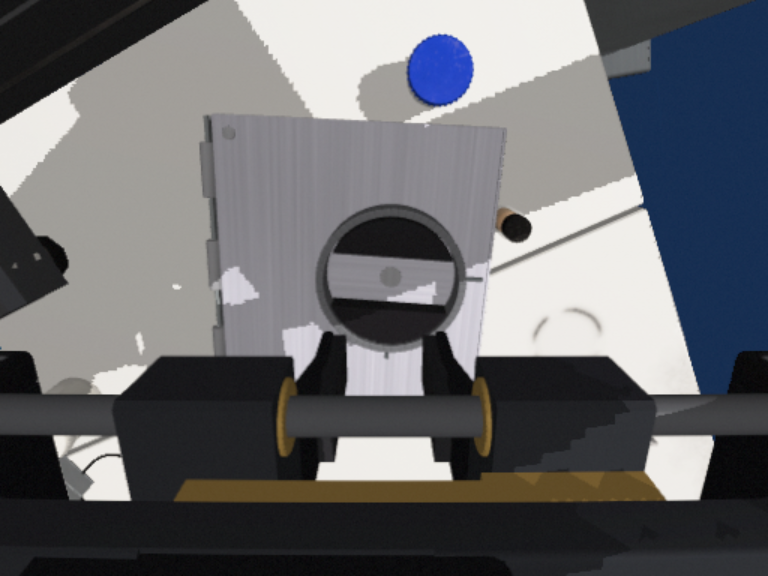

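View pics/side1.png

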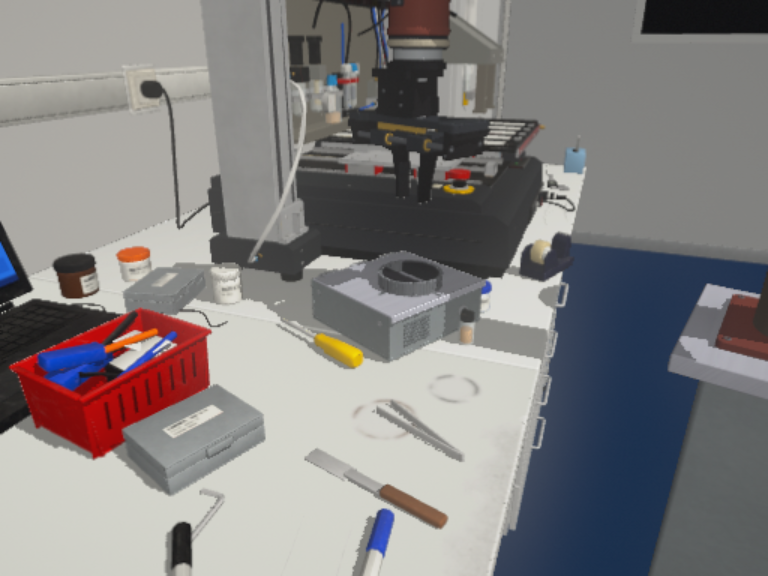

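```bash
python3 - <<'E'
from h import *
z=np.load("w1.npz");c=[z[f"arr_{i}"] for i in range(4)]
P=lambda uv,h:atz(c,(np.array(uv,float)+.5)/1.5-.5,h)
print("dot",P([[391,276]],.078))
# collar outer ellipse extents at .094: left,right,top,bottom
q=P([[317,276],[467,276],[391,204],[391,350]],.094);print("collar",q,q[:2].mean(0),q[2:].mean(0))
a=P([[334,255],[452,263]],.094);b=P([[334,298],[446,306]],.078)
for e in(a,b): d=e[0]-e[1];print(np.arctan2(d[1],d[0]),e.mean(0))
s=P([[207,115],[505,128]],.074);d=s[0]-s[1];print("panel right edge yaw",np.arctan2(d[1],d[0]))
p=np.load("p.npy");p[3]=0
print(proj(c,b2w(p,[[-.03,0,.078]])) *1.5)
E
```

```text
dot [[0.49100524 0.30753517 0.078     ]]
collar [[0.53514956 0.29485398 0.094     ]
 [0.44426011 0.31080223 0.094     ]
 [0.48267675 0.25927816 0.094     ]
 [0.49882828 0.35212206 0.094     ]] [0.48970484 0.30282811 0.094     ] [0.49075252 0.30570011 0.094     ]
-0.24399528471803597 [0.48713817 0.29231617 0.094     ]
-0.24895840364395552 [0.49469052 0.32519636 0.078     ]
panel right edge yaw -0.2195538720220242
[[391.08979014 274.36083736]]
```

Emit:
arm_command:
  steps:
    - [[-0.015, 0.03, -0.5], [0, 0, -0.07], 30]
    - [[-0.015, 0.03, -0.5], [0, 0, 0], 30]
    - [[0, 0, -0.4], [0, 0, 0], 30]
    - [[0, 0, -0.25], [0, 0, 0], 30]
    - [[0, 0, 0], [0, 0, 0], 30]

```text
time_s: 5.62
ee_pos: [0.4896, 0.3098, 0.1688]
tcp_rot: [0.379, 3.108, 0.01]
force: [-0.2, 0.6, 0.2]
width: 0.0301
```

Emit:
arm_command:
  steps:
    - [[0.02, -0.05, -0.06], [0, 0, 0], 30]
    - [[0, 0, -0.12], [0, 0, 0], 30]
    - [[0, 0, -0.1], [0, 0, 0], 30]

```text
time_s: 6.0
ee_pos: [0.4927, 0.3073, 0.1541]
tcp_rot: [0.379, 3.104, 0.014]
force: [0.3, -0.6, 0.1]
width: 0.0303
```

```bash
python3 - <<'E'
from h import *
im=arm.grab_frame("wrist");save(cv2.resize(im,None,fx=1.5,fy=1.5),"pics/wrist2.png")
im=arm.grab_frame("side");save(cv2.resize(im[140:260,190:340],None,fx=5,fy=5),"pics/side2.png")
E
```

```text
(no output)
```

View pics/wrist2.png

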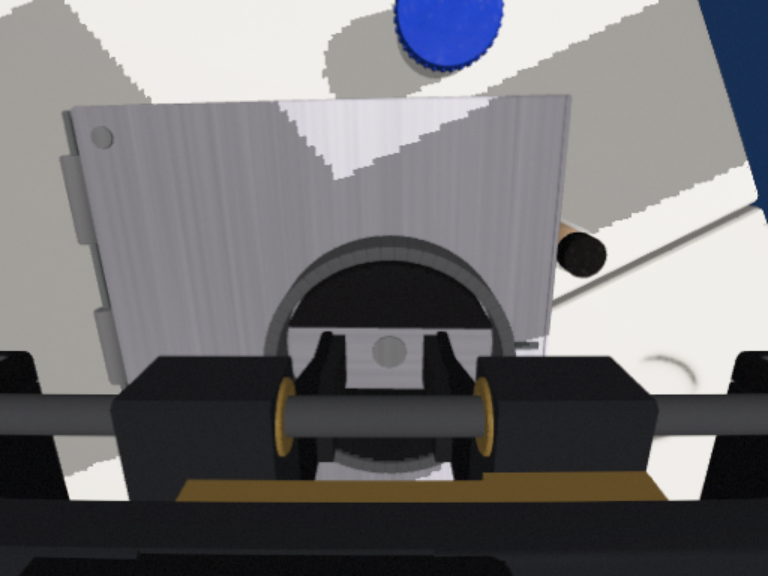

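View pics/side2.png

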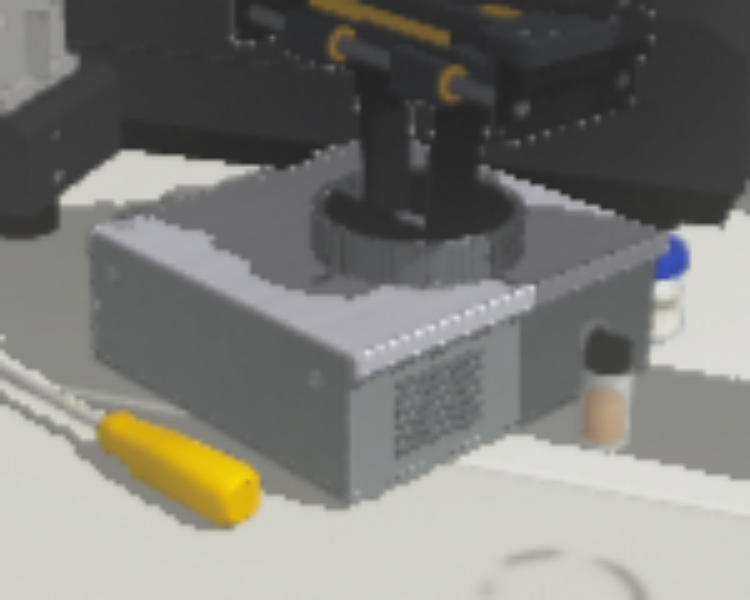

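Emit:
arm_command:
  steps:
    - [[-0.02, -0.01, 0], [0, 0, -0.16], 30]
    - [[0, 0, 0], [0, 0, -0.16], 30]
    - [[0, 0, 0], [0, 0, -0.16], 30]
    - [[0, 0, 0], [0, 0, -0.16], 30]

```text
time_s: 6.6
ee_pos: [0.4921, 0.3079, 0.1542]
tcp_rot: [1.362, 2.811, 0.011]
force: [-0.2, -0.7, -1.3]
width: 0.03
```

Emit:
arm_command:
  steps:
    - [[-0.01, -0.01, 0], [0, 0, -0.16], 30]
    - [[0, 0, 0], [0, 0, -0.16], 30]
    - [[0, 0, 0], [0, 0, -0.16], 30]
    - [[0, 0, 0], [0, 0, -0.16], 30]
    - [[0, 0, 0], [0, 0, -0.16], 30]

```text
time_s: 7.22
ee_pos: [0.4913, 0.308, 0.1542]
tcp_rot: [2.374, 2.028, 0.0]
force: [-0.4, 0.1, 0.0]
width: 0.0298
```

```bash
python3 - <<'E'
from h import *
s=arm.observe();print(s["wrist_torque"],s["force"])
im=arm.grab_frame("wrist");save(cv2.resize(im,None,fx=1.5,fy=1.5),"pics/wrist3.png")
E
```

```text
[0.1107585  0.01561082 0.10930443] [-0.39019134  0.06299302  0.01430801]
```

View pics/wrist3.png

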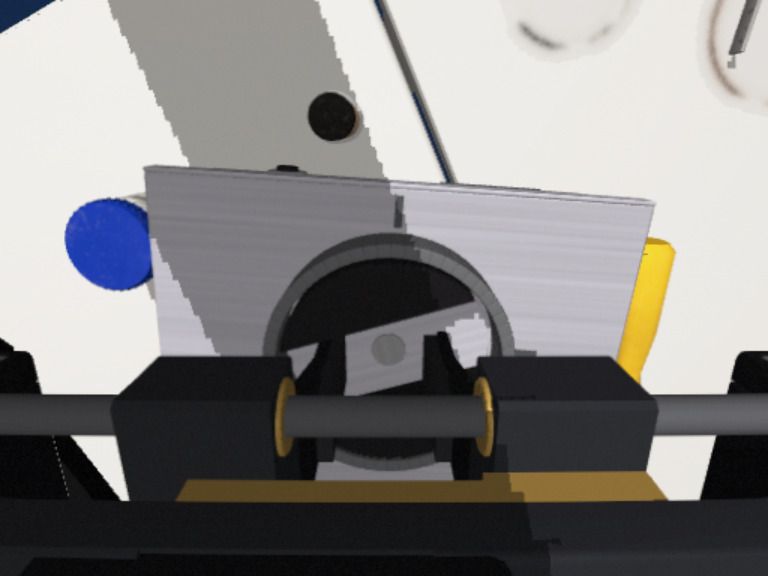

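Emit:
arm_command:
  steps:
    - [[0, 0, 0], [0, 0, -0.14], 30]
    - [[0, 0, 0], [0, 0, -0.12], 30]
    - [[0, 0, 0], [0, 0, -0.06], 30]

```text
time_s: 7.65
ee_pos: [0.4911, 0.3082, 0.1542]
tcp_rot: [2.674, 1.613, -0.005]
force: [0.2, -1.0, -1.7]
width: 0.03
```

```bash
python3 - <<'E'
from h import *
s=arm.observe();print(s["wrist_torque"],s["force"])
E
```

```text
[ 0.02454271 -0.00967055  0.11004435] [ 0.23478801 -0.98383245 -1.74185338]
```

Emit:
arm_command:
  steps:
    - [[0, 0, 0], [0, 0, -0.06], 30]
    - [[0, 0, 0], [0, 0, -0.05], 30]

```text
time_s: 7.9
ee_pos: [0.4911, 0.3082, 0.1542]
tcp_rot: [2.754, 1.47, -0.006]
force: [0.5, 2.8, -0.5]
width: 0.0301
```

```bash
python3 - <<'E'
from h import *
s=arm.observe();print(s["wrist_torque"],s["force"])
im=arm.grab_frame("wrist");save(cv2.resize(im,None,fx=1.5,fy=1.5),"pics/wrist4.png")
E
```

```text
[ 0.4643151  -0.08554285  1.63803632] [ 0.45702631  2.81712738 -0.52013688]
```

View pics/wrist4.png

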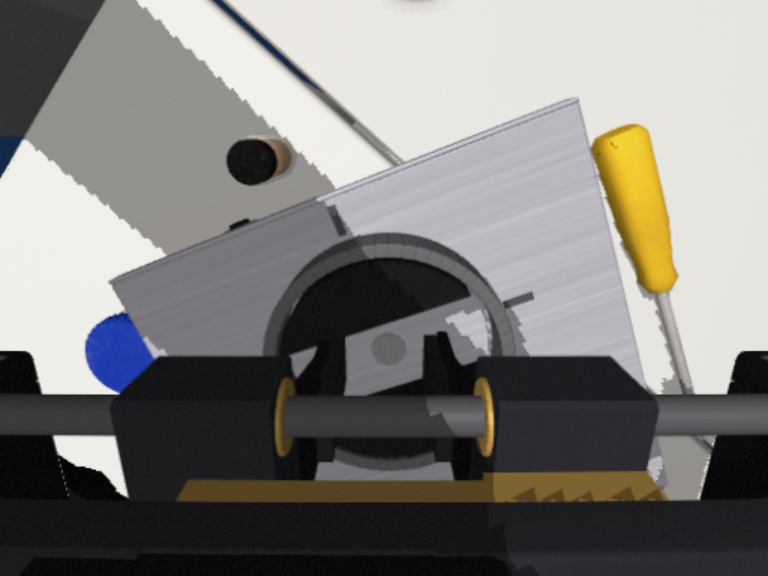

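Emit:
arm_command:
  steps:
    - [[0, 0, 0], [0, 0, 0], 30]
    - [[0, 0, 0], [0, 0, 0], 30]
    - [[0, 0, 0], [0, 0, 0.12], 30]
    - [[0, 0, 0], [0, 0, 0.12], 30]
    - [[0, 0, 0.3], [0, 0, 0], 30]
    - [[0, 0, 0.8], [0, 0, 0], 30]
    - [[0, 0, 0.8], [0, 0, 0], 30]
    - [[0, 0, 0.5], [0, 0, 0], 30]
    - [[0, 0, 0], [0, 0, 0], 30]

```text
time_s: 9.07
ee_pos: [0.491, 0.3081, 0.3088]
tcp_rot: [2.564, 1.784, 0.006]
force: [-0.3, -0.6, 1.0]
width: 0.0304
```

```bash
python3 - <<'E'
from h import *
s=arm.observe();print(s["ee_pos"],s["force"])
c=cam("wrist");np.savez("w5.npz",*c)
im=arm.grab_frame("wrist");save(cv2.resize(im,None,fx=1.5,fy=1.5),"pics/wrist5.png")
im=arm.grab_frame("side");save(cv2.resize(im[140:260,190:340],None,fx=5,fy=5),"pics/side5.png")
E
```

```text
[0.49098182 0.30809637 0.30880021] [-0.31441543 -0.57784994  0.95806451]
```

View pics/wrist5.png

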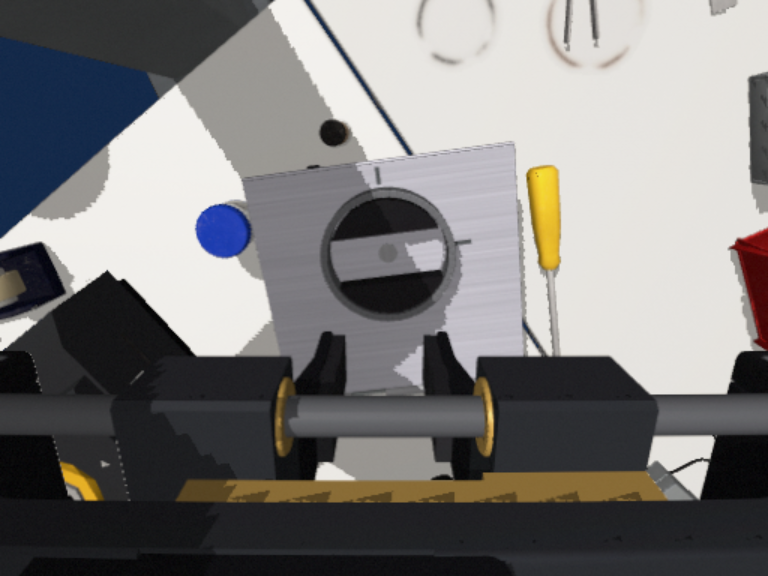

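View pics/side5.png

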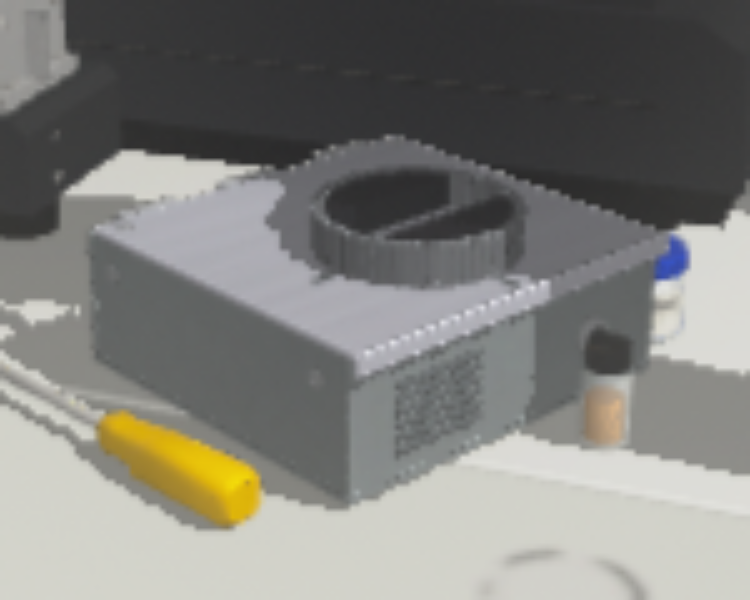

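```bash
python3 -c "
from station import arm
print(arm.finish_job())"
```

```text
the job is handed in; nothing more can be done
None
```

The panel is shut and the fastener is turned to its locked stop. I handed the job in at about 9 s of the 48 s allowed, and no verdict was reported.

- **Shutting:** I pushed the panel down with the closed fingertips near the press spot. It stopped at a tip height of about 74 mm with 33 N down force, and I held it there for 0.25 s. The pictures then showed it flush with the box.
- **Locking:** I set both fingertips about 10 mm into the slot, 30 mm apart, and turned clockwise. The torque stayed near 0.11 N m, then jumped to 1.6 N m at the hard stop. I held it there briefly, eased back within the slot's play, and lifted clear.
- **Last checks:** In the final wrist picture the slot runs parallel to the front edge, with image slopes of about -0.14 for both. The side picture shows the panel shut, and the screwdriver and vial looked where they were before the turn. The jar is partly hidden there, but nothing suggests it moved. The arm was about 145 mm above the dial with only about 1 N of sensor noise.
- **Disagreement:** The starting panel angle did not come out the same in the two cameras: about 0.25 rad from the top view and 0.38 rad once the side view was added. The push went straight down until it met contact, so this did not affect the result.

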